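# Seat a jar of O-rings in the bench nest, unscrew its tight cap and hold the cap over it

### The job

Set the capped jar upright, fully home in the square well of the bench nest so that it cannot turn, then unscrew its tight cap counter-clockwise until the threads let go, and finish holding the cap level in the gripper just above the open jar, a finger's breadth or two clear of the mouth, with the jar still fully seated in the nest. Grip the jar and cap gently, with about 40 N, since thin plastic cracks when squeezed hard, and leave the kit boxes and the tray where they are. The program ends while still holding the cap.

Things in the scene. Friction and masses are not known exactly. Their poses are not given: they have to be found in the camera images.
- jar_mid (a point): White plastic jar, loose, 0.3 to 0.5 kg, upright on the bench: body 42 mm square, bevelled corners (54 mm across them), 60 mm tall; neck 37 mm in diameter; mouth 88 mm, cap top 100 mm above the underside. Point: on its axis, 30 mm above the underside; z up, x and y square to the flat sides. The jar can be carried by its screwed-on cap; on the bare bench it turns along with the cap.
- cap_mid (a point): Black ribbed screw cap on the jar, overhanging its sides, 56 mm in diameter, 34 mm tall, 45 g. Point: its centre, 17 mm below its flat top; z up, x along the small raised rib on top. Tight: a stiff rubber seal in the mouth makes it take 0.3 N m to turn. It need not be raised while it is turned. Cap and jar crack if the fingers squeeze with much more than 60 N.
- jar_mouth (a point): Centre of the jar's mouth, 88 mm above its underside, axes as the jar. The cap's three-lug thread, seen from above: at the start the cap's x is 22 to 28 degrees counter-clockwise of the jar's x; at 79 to 112 degrees the thread has let go and the cap lifts straight off; at about 114 degrees it meets a stop, still free to lift off. While screwed on, the cap reaches 22 mm down over the neck.
- nest: Aluminium block fixed to the bench, 96 mm square, 30 mm tall, with a square well in its middle, 46 mm wide, 24 mm deep, bevelled mouth; it takes the jar's 42 mm square foot in any of the four quarter turns and lets it turn at most 8 degrees. Origin on its axis at bench height, 6 mm below the well's floor; x and y square to the well's sides; z up.
- ring_case: Bystander, leave it: yellow O-ring case, 130 x 210 x 60 mm, on the far side of the bench. Origin under its centre.
- sorter: Bystander, leave it: clear open sorting box, 130 x 190 x 45 mm, on the left. Origin under its centre.
- washer_tray: Bystander, leave it: low black tray of copper washers, 120 x 160 x 30 mm, on the right. Origin under its centre.
Not all that is in view belongs to the job. Of the things that look like the part that bears cap_mid, the middle-sized one is meant. Several things look just like the nest: the one meant starts farthest to the robot's right.

How it is judged:
By the outcome, as a careful person would: the job done as asked, in the order asked, and still so for the second after the job is handed in, while the arm keeps its last pose, push and grip.
It also fails if it takes over 45 s, if anything falls off the work surface, if the arm or the gripper's body presses on something with over 40 N, if the wrist force passes 120 N, or if a joint passes its speed limit or range.

### The arm

A 6-joint arm with a two-finger parallel gripper is mounted at the origin on the work surface. World frame = base frame: x ahead of the robot, y to its left, z up, the work surface at z = 0. Lengths are in m, angles in rad, forces in N, time in s.
With the tool pointing down it reaches from about 0.3 to 0.775 m from the base axis. Payload 14.6 kg.
Tool frame: the origin (TCP) lies at the centre of the arm's flange, where the gripper is bolted on; the fingertips stand 173 mm ahead of it and the grasp point (between the pads) lies env.grip_point_offset ahead of it (env.grip_point_offset is the distance from the TCP to the grasp point, in m); z points along the fingers, y is the line along which they close (so a half turn about z gives the same grasp; the last joint's range is limited). The gripper opens to 85 mm and grips with 20 to 120 N. Pads are 22 mm wide; open, the fingers measure 114 mm over their backs; the gripper's body (76 mm by 85 mm) begins 54 mm behind the grasp point. The pads swing forward as they close: fully open they stand 13 mm farther back than shut.
Start: joints at [-1.356, 0.3, 1.521, -0, 1.321, -0.067], TCP at [0.153, -0.528, 0.405] pointing down, gripper open.
Joint ranges: [-3.03, 3.03], [-0.79, 2.21], [0.23, 2.52], [-1.04, 4.18], [0, 3.07], [-2.55, 2.55]. Speed limits (rad/s): [2.22, 2.22, 2.57, 3.14, 3.14, 3.14].

### API

Orientations are given as a unit quaternion [w, x, y, z].
In Python, from rig import env gives the robot as it stands.
- The arm moves only by the tool apply_moves, never from a script. Its argument "moves" is a list of rows, each a list of 3 entries, a list of its own where there are three numbers: the shift along the world's x, y, z in m, then the turn, a rotation vector about the world's x, y, z in degrees, then the closure in counts, from 0 (fully open) to 255 (shut). In form: [[[dx, dy, dz], [wx, wy, wz], claw], ...]. A call has 1 to 5 rows; each row shifts and turns the commanded pose from where the row before left it; what a row does not reach is not made up. A row lasts 1/8 s, in which the tool goes at most 62.5 mm and 10.7 degrees, less where a joint would pass 70% of its speed; a pose out of reach is approached as far as the arm can. A call is refused whole if a number of a shift passes 0.0625 or a number of a turn 10.7, either way. A call with a gripper value outside its range is refused whole. The fingers move at their own pace and stop on an object; "squeeze" is the grip in N (left out, the last holds). Time passes only in rows, so rows that do not move let the fingers close. It gives the time, the measured TCP pose, the force, the opening and the grip force at its end, in the units of the state.
- env.read_state(): the state, without advancing time (a new reading comes with each control period).
- env.get_image(name): name is "scene" or "top" or "wrist"; returns a dict with "image" (400x640x3 uint8, red, green, blue), "depth" (400x640 float32, m along the optical axis (not along the pixel's ray), 0 where there is no reading), "fx", "fy", "cx", "cy" (pixels), "R" (3x3) and "t" (3): a world point X has camera coordinates R X + t; the wrist camera has in their place "hand_eye" (4x4, takes a point from camera to tool coordinates, whose origin is the TCP and whose axes are the flange's). Camera axes: x right, y down, z forward; pixel columns grow to the right and rows downward; lengths in m; the calibration is good to about 2 mm. The wrist camera is an equidistant fisheye: a pixel r from the principal point sees the ray r / f radians off the axis. A picture is of the moment at which its call begins: read the wrist's pose just before it.
- env.job_done(): hands the job in; it is judged then, once.
The state is a dict: "time_s": time; "joint_pos": joint angles; "joint_velocities": joint speeds; "joint_efforts": joint torques, N m; "tool_pos": TCP position; "tool_rot": TCP orientation; "force": force on the tool from outside, world axes, zero at the start; "ft_torque": the same for the moment, N m; "finger_gap": finger opening in m; "grasp_force": force on a finger pad.
Only numpy, scipy, OpenCV 4.12 (cv2) and the standard library are available. Lean on these libraries where they do the work, as an engineer would, in place of code of your own. Each camera call takes 0.05 s, during which the arm holds its last target. There are 200 camera calls.

## Working session

There is one attempt and no reset: what is moved stays moved. The work goes in short steps, Python scripts to look and compute and a tool call to move; the robot and the scene stay as the last step left them, time stands still between calls to the robot, and variables do not carry over. Pictures are saved under pics/ and viewed, at most 10 in all, crops included, and the job is handed in when it is done.

Besides the shell and the picture viewer there is one more tool, called after "Emit:" by a JSON object that holds its "name" and its "arguments", one argument or row to a line. apply_moves: Moves the arm, as the interface text tells. Its arguments: {"type":"object","properties":{"moves":{"type":"array","items":{"type":"array"}},"squeeze":{"type":"number"}},"required":["moves"]}

```bash
mkdir -p pics; ls; cat > h.py <<'E'
from rig import env
import numpy as np, cv2
def shot(name,fn):
    s=env.read_state(); d=env.get_image(name)
    cv2.imwrite('pics/'+fn+'.png',d['image'][:,:,::-1]); 
    np.savez('pics/'+fn+'.npz',pos=s['tool_pos'],rot=s['tool_rot'],**d)
    return d
def px(d,u,v,z=None):
    R,t=np.array(d['R']),np.array(d['t'])
    r=np.array([(u-d['cx'])/d['fx'],(v-d['cy'])/d['fy'],1.])
    if z is None: return R.T@(r*d['depth'][int(round(v)),int(round(u))]-t)
    c=-R.T@t; w=R.T@r
    return c+w*(z-c[2])/w[2]
E
python3 - <<'E'
from h import *
s=env.read_state(); print(s, env.grip_point_offset)
for n in ('top','scene'):
    d=shot(n,n+'0'); print(n,d['fx'],d['cx'],d['cy'],-np.array(d['R']).T@d['t'])
E
```

```text
pics
{'time_s': 0.0, 'joint_pos': array([-1.35557446e+00,  3.00492317e-01,  1.52160852e+00,  2.99156674e-06,
        1.32066538e+00, -6.65966760e-02]), 'joint_velocities': array([ 0.0011653 , -0.00088334, -0.00132947, -0.001001  , -0.0023374 ,
       -0.00109866]), 'joint_efforts': array([ 1.23917293e-03, -5.43502772e+01, -3.61792767e+01,  4.90598904e-05,
        4.02067802e-03,  2.27961539e-05]), 'tool_pos': array([ 0.15294881, -0.52827173,  0.40409794]), 'tool_rot': array([-5.85268016e-04,  9.90088586e-01,  1.40443042e-01, -4.21199974e-05]), 'force': array([0.31636674, 0.96257216, 0.26925159]), 'ft_torque': array([-0.00844179, -0.03062991, -0.04056373]), 'grasp_force': 0.0, 'finger_gap': 0.08546997291014471} 0.1547
top 397.3940099545112 313.6488714527731 190.4753567846778 [ 4.68875758e-01 -5.03797548e-04  1.26141836e+00]
scene 464.68228971250727 312.85447764703315 197.824509545142 [ 1.38628023 -0.60565515  0.71741566]
```

View pics/top0.png

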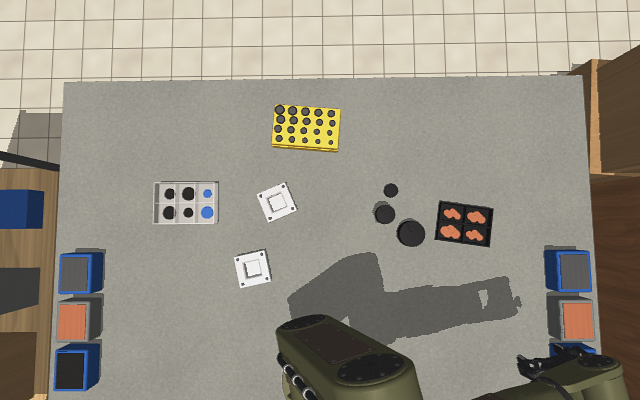

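View pics/scene0.png

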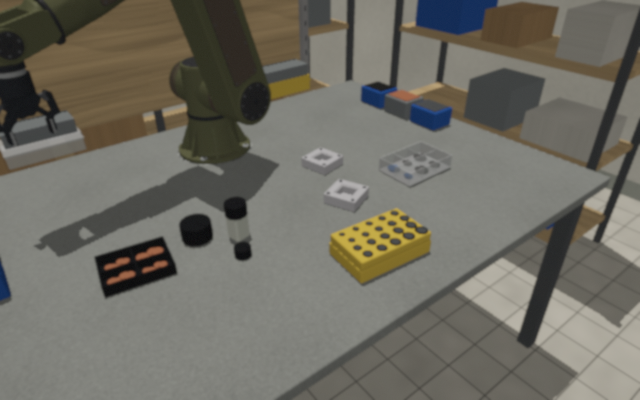

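The top view shows two nests, at (277,202) and (253,268). The one at (277,202) is farther to the robot's right (larger u means smaller y). There are three black caps: (391,190) small, (384,213) middle-sized on the white jar, and (411,233) large. The jar is the one at (384,213), or (237,215) in the scene view. I'll confirm with a crop and measure.

```bash
python3 - <<'E'
from h import *
d=dict(np.load('pics/top0.npz'))
for n,u,v,z in [('nestA',277,202,None),('nestB',253,268,None),('capM',384,213,None),('capS',391,190,None),('capL',411,233,None)]:
    print(n,px(d,u,v).round(4))
for u,v in[(277,202),(253,268)]: print('nest z.03',px(d,u,v,.03).round(4))
im=cv2.imread('pics/top0.png'); 
a=cv2.resize(im[175:230,250:305],(400,400),interpolation=cv2.INTER_CUBIC)
b=cv2.resize(im[175:255,360:440],(400,400),interpolation=cv2.INTER_CUBIC)
cv2.imwrite('pics/crop0.png',np.hstack([a,b]))
E
```

```text
nestA [0.5437 0.1391 0.0036]
nestB [0.3372 0.214  0.0037]
capM [ 0.5038 -0.1844  0.0952]
capS [ 0.5777 -0.2198  0.0192]
capL [ 0.4442 -0.2728  0.0441]
nest z.03 [0.5421 0.1361 0.03  ]
nest z.03 [0.3399 0.2095 0.03  ]
```

View pics/crop0.png

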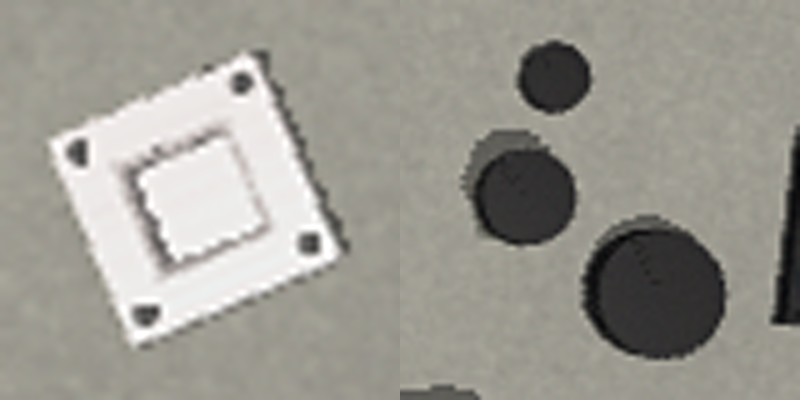

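The crop confirms it. The middle cap is centred at pixel (385,214), about 20 px or 57 mm wide, with its top near z 0.1. The large cap, at (411,233), is about 82 mm and the small one about 41 mm. The nest centre is at (277.0,202.2) and its yaw is about 23.5°. I'll go above the jar.

Emit:
{"name": "apply_moves", "arguments": {
  "moves": [
    [[0.035, 0.034, -0.003], [0, 0, 0], 0],
    [[0.035, 0.034, -0.003], [0, 0, 0], 0],
    [[0.035, 0.034, -0.003], [0, 0, 0], 0],
    [[0.035, 0.034, -0.003], [0, 0, 0], 0],
    [[0.035, 0.034, -0.003], [0, 0, 0], 0]
  ],
  "squeeze": 40
}}

```text
time_s: 0.72
tool_pos: [0.3288, -0.357, 0.3894]
tool_rot: [-0.0, 0.99, 0.14, -0.0]
force: [0.8, 0.5, 0.2]
finger_gap: 0.0857
grasp_force: 0.0
```

Emit:
{"name": "apply_moves", "arguments": {
  "moves": [
    [[0.035, 0.034, -0.003], [0, 0, 0], 0],
    [[0.035, 0.034, -0.003], [0, 0, 0], 0],
    [[0.035, 0.034, -0.003], [0, 0, 0], 0],
    [[0.035, 0.034, -0.003], [0, 0, 0], 0],
    [[0.035, 0.034, -0.003], [0, 0, 0], 0]
  ]
}}

```text
time_s: 1.35
tool_pos: [0.5039, -0.187, 0.3744]
tool_rot: [-0.0, 0.99, 0.14, -0.0]
force: [0.0, -0.6, 0.2]
finger_gap: 0.0855
grasp_force: 0.0
```

```bash
cat >> h.py <<'E'
from scipy.spatial.transform import Rotation as Ro
def wpx(d,u,v,z=None,depth=None):
    a=np.array([u-d['cx'],v-d['cy']])/[d['fx'],d['fy']]; th=np.hypot(*a)
    r=np.array([*(a/max(th,1e-9)*np.sin(th)),np.cos(th)])
    T=np.eye(4); q=d['rot']; T[:3,:3]=Ro.from_quat([q[1],q[2],q[3],q[0]]).as_matrix(); T[:3,3]=d['pos']
    M=T@d['hand_eye']; w=M[:3,:3]@r; c=M[:3,3]
    if z is None: return c+w*(d['depth'][int(round(v)),int(round(u))]/r[2])
    return c+w*(z-c[2])/w[2]
E
python3 - <<'E'
from h import *
d=shot('wrist','w1'); s=env.read_state()
print(s['time_s'],s['tool_pos'],s['joint_pos'].round(3)); print(d['fx'],d['cx'],d['cy'],d['hand_eye'].round(3))
E
```

```text
1.4 [ 0.5065102  -0.18375305  0.37383697] [-4.160e-01  3.020e-01  1.592e+00  1.000e-03  1.248e+00  8.700e-01]
309.70691628693146 324.2521242004352 199.5472686992708 [[-0.001 -0.959 -0.282  0.072]
 [ 1.    -0.001  0.     0.   ]
 [-0.001 -0.282  0.959  0.031]
 [ 0.     0.     0.     1.   ]]
```

View pics/w1.png

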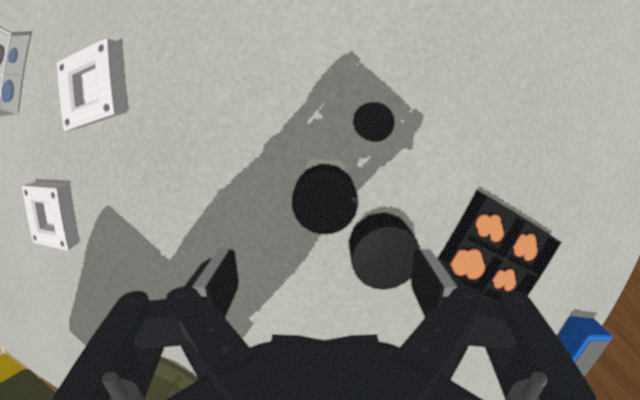

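The wrist view shows the jar's cap at about (325,199), the large cap at (383,250) and the small one at (373,121). The rib needs an enhanced crop.

```bash
python3 - <<'E'
from h import *
d=dict(np.load('pics/w1.npz')); print(d['pos'])
for u,v in[(325,199),(293,199),(357,199),(325,164),(325,233)]: print(u,v,wpx(d,u,v,.1).round(4), wpx(d,u,v).round(4))
print(wpx(d,373,121,.019),wpx(d,383,250,.044))
im=d['image'][155:245,280:370].astype(float)
g=cv2.resize(np.clip((im-10)*5,0,255).astype(np.uint8),(540,540),interpolation=cv2.INTER_CUBIC)
cv2.imwrite('pics/c1.png',g[:,:,::-1])
E
```

```text
[ 0.50391055 -0.18697934  0.37435815]
325 199 [ 0.5052 -0.1877  0.1   ] [ 0.5052 -0.1878  0.0999]
293 199 [ 0.4979 -0.1625  0.1   ] [ 0.4979 -0.1625  0.1001]
357 199 [ 0.5125 -0.213   0.1   ] [ 0.5127 -0.2129  0.1008]
325 164 [ 0.5331 -0.1797  0.1   ] [ 0.5285 -0.1811  0.0725]
325 233 [ 0.4763 -0.1961  0.1   ] [ 0.4763 -0.1961  0.1   ]
[ 0.5779605  -0.21914568  0.019     ] [ 0.45169777 -0.26872616  0.044     ]
```

View pics/c1.png

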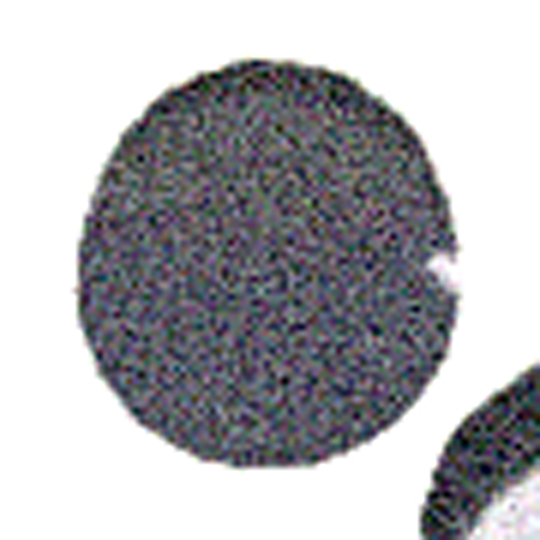

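The cap centre is at about pixel (324.6,201), so roughly (0.503,-0.187), with its top at z 0.100 as expected. The rib is lost in shadow, so I'll enhance the earlier unshadowed top view and the scene view of the jar body.

```bash
python3 - <<'E'
from h import *
im=cv2.imread('pics/top0.png')[200:228,371:399].astype(float)
a=cv2.resize(np.clip((im-15)*3,0,255).astype(np.uint8),(400,400),interpolation=cv2.INTER_CUBIC)
b=cv2.resize(cv2.imread('pics/scene0.png')[192:252,210:270],(400,400),interpolation=cv2.INTER_CUBIC)
cv2.imwrite('pics/c2.png',np.hstack([a,b]))
E
```

```text
(no output)
```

View pics/c2.png

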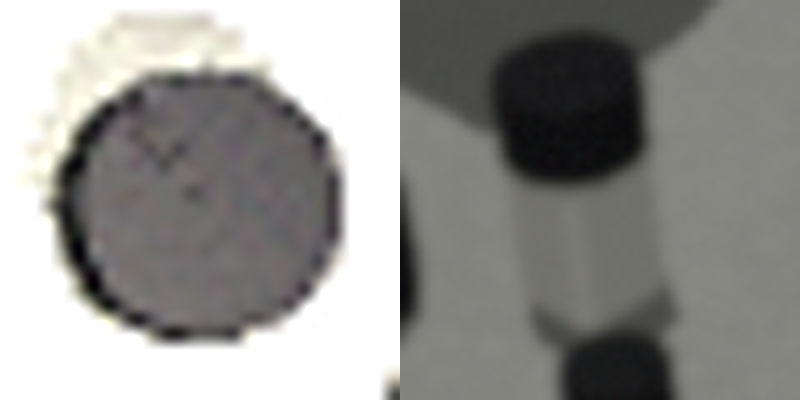

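The rib runs from about (130,125) to (200,195) in the crop, so the cap's x is about 45° and the jar's yaw about 20°. The scene crop shows a bevel edge near (580,250), which hints at a slightly lower yaw, so I'll settle it once the jar is lifted. Now I'll descend partway.

Emit:
{"name": "apply_moves", "arguments": {
  "moves": [
    [[0, 0, -0.035], [0, 0, 0], 0],
    [[0, 0, -0.04], [0, 0, 0], 0],
    [[0, 0, -0.03], [0, 0, 0], 0],
    [[0, 0, 0], [0, 0, 0], 0]
  ]
}}

```text
time_s: 1.9
tool_pos: [0.5025, -0.1882, 0.2678]
tool_rot: [-0.001, 0.99, 0.14, -0.002]
force: [-0.7, 0.4, 0.6]
finger_gap: 0.0854
grasp_force: 0.0
```

```bash
python3 - <<'E'
from h import *
d=shot('wrist','w2'); print(d['image'].shape, env.read_state()['tool_pos'])
dd=dict(np.load('pics/w2.npz'))
z=dd['depth']; P=[]
for v in range(100,399,3):
    for u in range(200,440,3):
        if z[v,u]>0:
            p=wpx(dd,u,v)
            if abs(p[2]-.1)<.004 and np.hypot(p[0]-.503,p[1]+.187)<.04: P.append(p)
P=np.array(P); print(dd['pos'],len(P)); 
c,r=cv2.minEnclosingCircle(P[:,:2].astype(np.float32)); print(c,r,P.min(0),P.max(0))
cv2.imwrite('pics/w2c.png',np.clip((dd['image'][:,120:540,::-1].astype(float)-5)*3,0,255).astype(np.uint8))
E
```

```text
(400, 640, 3) [ 0.50296728 -0.1883476   0.26960947]
[ 0.5025433  -0.18816332  0.2678136 ] 948
(0.5013078451156616, -0.18833225965499878) 0.028135117143392563 [ 0.47410862 -0.21596721  0.09614503] [ 0.5293419  -0.16062648  0.10315907]
```

View pics/w2c.png

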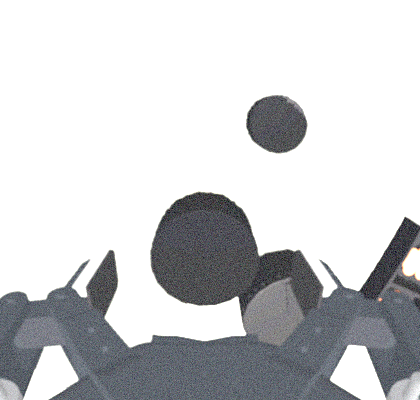

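The wrist picture shows the cap centred between the fingers at about (205,255). The circle fit gives centre (0.5013,-0.1883) and radius 28.1 mm, which matches. I'll descend and grip.

Emit:
{"name": "apply_moves", "arguments": {
  "moves": [
    [[-0.0015, 0, -0.014], [0, 0, 0], 0],
    [[0, 0, -0.014], [0, 0, 0], 0],
    [[0, 0, 0], [0, 0, 0], 255],
    [[0, 0, 0], [0, 0, 0], 255],
    [[0, 0, 0], [0, 0, 0], 255]
  ],
  "squeeze": 40
}}

```text
time_s: 2.58
tool_pos: [0.5015, -0.1883, 0.2421]
tool_rot: [0.0, 0.99, 0.14, 0.0]
force: [-0.8, 0.8, 1.6]
finger_gap: 0.0551
grasp_force: 42.1
```

Emit:
{"name": "apply_moves", "arguments": {
  "moves": [
    [[0, 0, 0], [0, 0, 0], 255],
    [[0, 0, 0], [0, 0, 0], 255],
    [[0, 0, 0], [0, 0, 0], 255]
  ]
}}

```text
time_s: 2.95
tool_pos: [0.5015, -0.1883, 0.242]
tool_rot: [0.0, 0.99, 0.14, 0.0]
force: [0.8, 1.6, 4.6]
finger_gap: 0.055
grasp_force: 42.4
```

Gripped with a 55 mm gap, which fits the cap. Now I'll lift.

Emit:
{"name": "apply_moves", "arguments": {
  "moves": [
    [[0, 0, 0.01], [0, 0, 0], 255],
    [[0, 0, 0.025], [0, 0, 0], 255],
    [[0, 0, 0.035], [0, 0, 0], 255],
    [[0, 0, 0.035], [0, 0, 0], 255],
    [[0.01, 0.02, 0.025], [0, 0, 0], 255]
  ]
}}

```text
time_s: 3.58
tool_pos: [0.511, -0.1689, 0.3733]
tool_rot: [0.0, 0.99, 0.14, 0.0]
force: [-0.4, -0.2, -4.3]
finger_gap: 0.055
grasp_force: 45.0
```

Emit:
{"name": "apply_moves", "arguments": {
  "moves": [
    [[0.008, 0.04, 0], [0, 0, 0], 255],
    [[0.007, 0.04, 0], [0, 0, 0], 255],
    [[0.007, 0.04, 0], [0, 0, 0], 255],
    [[0, 0.03, 0], [0, 0, 0], 255],
    [[0, 0, 0], [0, 0, 0], 255]
  ]
}}

```text
time_s: 4.2
tool_pos: [0.5333, -0.0167, 0.3716]
tool_rot: [-0.0, 0.99, 0.142, -0.0]
force: [0.3, -0.2, -5.3]
finger_gap: 0.0548
grasp_force: 46.1
```

```bash
python3 - <<'E'
from h import *
s=env.read_state(); print(s['tool_pos'],s['force'],s['joint_pos'].round(2))
d=shot('scene','s3'); w=shot('wrist','w3')
a=s['tool_pos']-[0,0,.155+.055]
R,t=np.array(d['R']),np.array(d['t'])
p=R@a+t; u,v=p[0]/p[2]*d['fx']+d['cx'],p[1]/p[2]*d['fy']+d['cy']; print('body mid',u,v,p[2])
u,v=int(u),int(v)
a=cv2.resize(d['image'][v-35:v+35,u-35:u+35],(400,400),interpolation=cv2.INTER_CUBIC)
b=cv2.resize(w['image'],(640,400))[:, :400]
cv2.imwrite('pics/c3.png',np.hstack([a,b])[:,:,::-1])
for r in range(v-8,v+20,4): print(r,d['image'][r,u-18:u+19].astype(int).sum(1)//3)
print(u)
E
```

```text
[ 0.53325769 -0.01674581  0.37161654] [ 0.27071034 -0.18216316 -5.30594946] [-0.1   0.29  1.61 -0.    1.24  1.19]
body mid 297.8099995377028 163.98468401215123 1.172451844935484
155 [ 74  74  74  74  73  73  75  78  84  85  82  77  74  65  52  37  28  23
  25  25  26  28  29  34  41  53  66  82 100 129 159 174 177 174 170 164
 156]
159 [ 75  74  74  74  73  73  73  80  92 105 111 114 113 113 114 113 112 113
 113 114 115 113 112 111 110 111 110 110 114 130 155 171 177 176 173 167
 160]
163 [ 74  74  75  74  74  74  74  78  88 102 111 114 114 113 114 114 114 115
 116 119 119 116 113 110 110 110 111 111 110 112 114 117 120 125 130 138
 149]
167 [ 74  75  74  76  74  74  74  75  85 101 111 114 113 114 114 114 113 114
 117 119 120 117 113 111 110 111 111 111 111 111 113 113 112 113 112 112
 111]
171 [ 74  75  74  75  75  75  74  76  82  96 107 112 114 114 115 113 114 114
 115 117 120 118 115 111 110 111 111 111 111 113 118 122 121 119 118 114
 110]
175 [ 80  87  90  92  92  91  95 105 114 117 118 116 115 114 114 114 114 114
 115 118 120 119 115 113 110 111 111 113 115 119 124 128 131 131 131 131
 131]
179 [ 97 107 118 127 131 132 132 132 133 133 132 132 131 130 129 127 124 122
 121 121 121 121 121 120 123 126 130 130 131 130 130 130 131 131 130 130
 129]
297
```

View pics/c3.png

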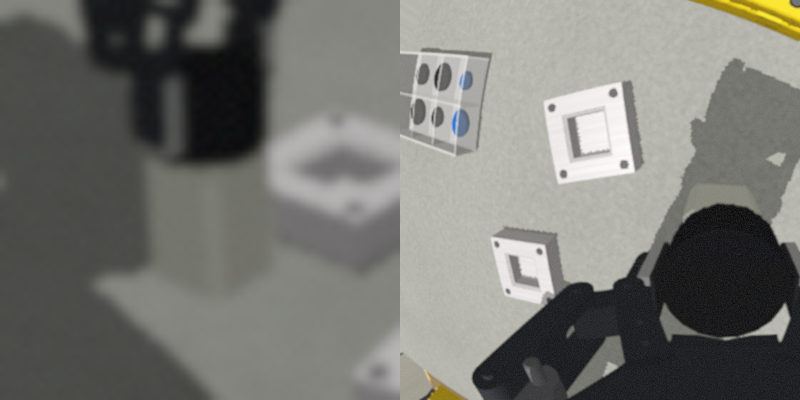

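The crop shows the jar hanging upright with its bevel edge near the axis, at (215,230). On the right, the target nest sits at about (590,133) and the jar's far bottom edge shows beyond the cap at about (693–755,187), nearly square to the tool's x. I'll fit both by code.

```bash
python3 - <<'E'
from h import *
d=dict(np.load('pics/w3.npz')); z=d['depth']
P=[];Q=[]
for v in range(40,399):
    for u in range(90,420):
        if z[v,u]>0:
            p=wpx(d,u,v)
            if abs(p[2]-.03)<.003 and np.hypot(p[0]-.542,p[1]-.136)<.08: P.append(p)
            if .11<p[2]<.20 and v<235 and u>270 and u<380: Q.append((u,v,*p))
P=np.array(P); print('nest',len(P),P.mean(0),cv2.minAreaRect(P[:,:2].astype(np.float32)))
# well: hull fill
Q=np.array(Q); print('body pts',len(Q),Q[:,:2].min(0),Q[:,:2].max(0))
E_=[]
zu=d['pos'][2]-.242
for u in range(284,366,3):
    q=Q[Q[:,0]==u]
    if len(q):
        v=q[:,1].min(); p=wpx(d,u,v-.5,zu); E_.append((u,v,*p[:2])); print(u,int(v),p[:2].round(4), q[:,4].min().round(3))
print(d['pos'])
E
```

```text
nest 5179 [0.54460375 0.13535255 0.02955218] ((0.5431578159332275, 0.138281911611557), (0.09690207242965698, 0.09753060340881348), 22.379941940307617)
body pts 1722 [274. 183.] [374. 234.]
284 209 [0.5285 0.0105] 0.175
287 201 [0.535  0.0098] 0.16
290 189 [0.5441 0.01  ] 0.13
293 187 [0.5461 0.0083] 0.131
296 184 [0.5488 0.0068] 0.134
299 184 [0.5494 0.0048] 0.131
302 184 [0.55   0.0027] 0.131
305 184 [0.5505 0.0007] 0.13
308 184 [ 0.5511 -0.0013] 0.13
311 184 [ 0.5517 -0.0033] 0.129
314 184 [ 0.5523 -0.0053] 0.129
317 185 [ 0.5522 -0.0076] 0.132
320 185 [ 0.5528 -0.0096] 0.132
323 185 [ 0.5533 -0.0116] 0.131
326 185 [ 0.5539 -0.0136] 0.13
329 185 [ 0.5545 -0.0156] 0.13
332 185 [ 0.5551 -0.0177] 0.129
335 185 [ 0.5557 -0.0197] 0.129
338 185 [ 0.5563 -0.0217] 0.127
341 186 [ 0.5562 -0.0239] 0.131
344 185 [ 0.5575 -0.0257] 0.129
347 188 [ 0.556  -0.0284] 0.129
350 190 [ 0.5552 -0.0309] 0.127
353 198 [ 0.5502 -0.0347] 0.144
356 203 [ 0.5472 -0.0379] 0.154
359 211 [ 0.5421 -0.0418] 0.171
362 217 [ 0.5383 -0.0454] 0.199
365 220 [ 0.5367 -0.0483] 0.198
[ 0.53329078 -0.01778006  0.37162752]
```

The jar's yaw is about 14° and its flat edge is about 35 mm long, as expected. The nest fit gives a 97 mm square at yaw 22.4°, with its centre at about (0.543,0.1355) after combining both cameras. So I'll move by (+0.0095,+0.154) and turn +8.5°.

Emit:
{"name": "apply_moves", "arguments": {
  "moves": [
    [[0.0025, 0.03, 0], [0, 0, 2], 255],
    [[0.0025, 0.045, 0], [0, 0, 2.5], 255],
    [[0.0025, 0.045, -0.01], [0, 0, 2], 255],
    [[0.002, 0.034, -0.03], [0, 0, 2], 255],
    [[0, 0, -0.02], [0, 0, 0], 255]
  ]
}}

```text
time_s: 4.92
tool_pos: [0.5428, 0.1367, 0.3103]
tool_rot: [-0.0, 0.977, 0.214, -0.001]
force: [0.2, 0.3, -4.6]
finger_gap: 0.055
grasp_force: 46.1
```

Emit:
{"name": "apply_moves", "arguments": {
  "moves": [
    [[0, 0, 0], [0, 0, 0], 255],
    [[0, 0, 0], [0, 0, 0], 255]
  ]
}}

```text
time_s: 5.18
tool_pos: [0.5433, 0.1349, 0.3127]
tool_rot: [0.0, 0.977, 0.213, 0.001]
force: [-0.2, -0.2, -4.1]
finger_gap: 0.0551
grasp_force: 46.0
```

```bash
python3 - <<'E'
from h import *
s=env.read_state(); print(s['time_s'],s['tool_pos'],s['joint_pos'].round(2),s['force'])
w=shot('wrist','w4'); d=dict(np.load('pics/w4.npz')); z=d['depth']; t=shot('scene','s4')
P=[];B=[]
for v in range(0,399,1):
    for u in range(150,480):
        if z[v,u]>0:
            p=wpx(d,u,v)
            if np.hypot(p[0]-.542,p[1]-.136)<.085:
                if abs(p[2]-.03)<.003: P.append((u,v,*p))
                elif .065<p[2]<.11: B.append((u,v,*p))
P=np.array(P);B=np.array(B); print(len(P),len(B)); print(cv2.minAreaRect(P[:,2:4].astype(np.float32)))
zu=d['pos'][2]-.242
for u in range(int(B[:,0].min()),int(B[:,0].max()),4):
    q=B[B[:,0]==u]
    if len(q): v=q[:,1].min(); print(u,int(v),wpx(d,u,v-.5,zu)[:2].round(4),q[:,4].min().round(3))
a=cv2.resize(d['image'][60:300,200:440],(400,400)); 
X=s['tool_pos']-[0,0,.22];p=t['R']@X+t['t'];u,v=int(p[0]/p[2]*t['fx']+t['cx']),int(p[1]/p[2]*t['fy']+t['cy'])
b=cv2.resize(t['image'][v-40:v+40,u-40:u+40],(400,400),interpolation=cv2.INTER_CUBIC)
cv2.imwrite('pics/c4.png',np.hstack([a,b])[:,:,::-1])
E
```

```text
5.175 [0.54331557 0.13485551 0.31267483] [ 0.18  0.41  1.59 -0.    1.13  1.32] [-0.15974851 -0.22295547 -4.08008802]
5886 1067
((0.5442849397659302, 0.13911089301109314), (0.09447389841079712, 0.09648775309324265), 23.269817352294922)
282 201 [0.5398 0.1657] 0.105
286 185 [0.5519 0.1676] 0.071
290 182 [0.555  0.1659] 0.075
294 182 [0.5562 0.1633] 0.073
298 182 [0.5574 0.1607] 0.072
302 182 [0.5585 0.1582] 0.073
306 182 [0.5597 0.1556] 0.072
310 182 [0.5608 0.153 ] 0.071
314 182 [0.562  0.1505] 0.07
318 182 [0.5631 0.148 ] 0.07
322 183 [0.5636 0.1451] 0.072
326 183 [0.5648 0.1426] 0.071
330 183 [0.566 0.14 ] 0.071
334 183 [0.5671 0.1375] 0.071
338 182 [0.5689 0.1352] 0.068
342 185 [0.5682 0.1318] 0.069
346 190 [0.5661 0.1276] 0.075
350 198 [0.562  0.1225] 0.094
```

View pics/c4.png

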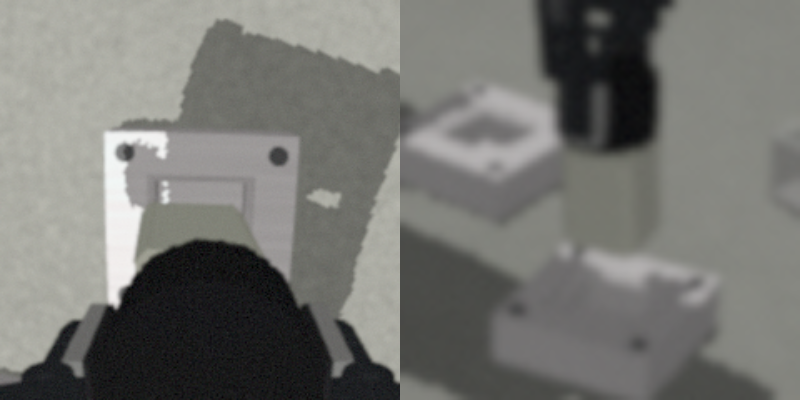

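In the picture the jar's bottom edge at (143–238,205) sits about 10 px left of the nest's centre line at x 201. The yaw matches at about 23°, but the jar may be tilted in the grip. I'll check by fitting planes to the cap top and the body face.

```bash
python3 - <<'E'
from h import *
for f,off in(('w2',None),('w3',.142),('w4',.142)):
    d=dict(np.load(f'pics/{f}.npz')); z=d['depth']; zc=.1 if off is None else d['pos'][2]-off
    q=d['rot']; Rt=Ro.from_quat([q[1],q[2],q[3],q[0]]).as_matrix()
    c0=d['pos'] 
    C=[];F=[]
    for v in range(100,399,2):
        for u in range(240,420,2):
            if z[v,u]>0:
                p=wpx(d,u,v); l=Rt.T@(p-c0)
                if np.hypot(l[0],l[1])<.024 and abs(p[2]-zc)<.006: C.append(l)
                if off and .175<l[2]<.243 and l[0]>.01 and abs(l[1])<.04: F.append((u,v,*l))
    C=np.array(C); n=np.linalg.svd(C-C.mean(0),full_matrices=False)[2][2]; n*=np.sign(n[2])
    print(f,len(C),'centre',C.mean(0).round(4),'normal tool deg',np.degrees(n[:2]).round(2))
    if len(F):
        F=np.array(F)
        for lo in np.arange(.178,.243,.008):
            m=(F[:,4]>lo)&(F[:,4]<lo+.008)
            if m.sum()>3: print('  z%.3f n%d y %.4f..%.4f x max %.4f med %.4f'%(lo,m.sum(),F[m,3].min(),F[m,3].max(),F[m,2].max(),np.median(F[m,2])))
E
```

```text
w2 1590 centre [0.0013 0.     0.1681] normal tool deg [0.42 0.2 ]
w3 2068 centre [1.600e-03 1.000e-04 1.424e-01] normal tool deg [0.19 0.38]
  z0.178 n14 y -0.0205..0.0172 x max 0.0223 med 0.0206
  z0.186 n30 y -0.0211..0.0192 x max 0.0226 med 0.0215
  z0.194 n52 y -0.0217..0.0208 x max 0.0225 med 0.0210
  z0.202 n68 y -0.0212..0.0191 x max 0.0225 med 0.0207
  z0.210 n57 y -0.0216..0.0202 x max 0.0223 med 0.0209
  z0.218 n52 y -0.0229..0.0197 x max 0.0223 med 0.0207
  z0.226 n41 y -0.0226..0.0189 x max 0.0221 med 0.0208
  z0.234 n46 y -0.0230..0.0184 x max 0.0226 med 0.0210
  z0.242 n6 y -0.0222..0.0144 x max 0.0215 med 0.0207
w4 2071 centre [0.0017 0.     0.1424] normal tool deg [0.11 0.39]
  z0.178 n31 y -0.0224..0.0173 x max 0.0225 med 0.0210
  z0.186 n38 y -0.0224..0.0167 x max 0.0227 med 0.0221
  z0.194 n74 y -0.0235..0.0183 x max 0.0231 med 0.0218
  z0.202 n72 y -0.0245..0.0181 x max 0.0239 med 0.0221
  z0.210 n55 y -0.0244..0.0178 x max 0.0243 med 0.0222
  z0.218 n54 y -0.0251..0.0169 x max 0.0234 med 0.0223
  z0.226 n54 y -0.0262..0.0151 x max 0.0238 med 0.0225
  z0.234 n36 y -0.0272..0.0156 x max 0.0246 med 0.0229
  z0.242 n5 y -0.0080..0.0131 x max 0.0228 med 0.0228
```

The cap is level, but the body measures about 3° off, possibly still swinging. I'll wait briefly and re-measure.

Emit:
{"name": "apply_moves", "arguments": {
  "moves": [
    [[0, 0, 0], [0, 0, 0], 255],
    [[0, 0, 0], [0, 0, 0], 255],
    [[0, 0, 0], [0, 0, 0], 255]
  ]
}}

```text
time_s: 5.65
tool_pos: [0.5429, 0.1357, 0.3118]
tool_rot: [0.0, 0.977, 0.213, 0.0]
force: [0.9, -0.3, -5.6]
finger_gap: 0.0549
grasp_force: 46.0
```

```bash
cat > m.py <<'E'
from h import *
def body(f):
    d=dict(np.load(f'pics/{f}.npz')); z=d['depth']
    q=d['rot']; Rt=Ro.from_quat([q[1],q[2],q[3],q[0]]).as_matrix()
    F=[];N=[]
    for v in range(60,300,1):
        for u in range(200,440,1):
            if z[v,u]>0:
                p=wpx(d,u,v); l=Rt.T@(p-d['pos'])
                if .175<l[2]<.247 and l[0]>.008 and abs(l[1])<.04: F.append(l)
                if abs(p[2]-.03)<.003 and l[0]>.0 and abs(l[1])<.08: N.append(l)
    F=np.array(F)
    for lo in np.arange(.182,.243,.01):
        m=(F[:,2]>lo)&(F[:,2]<lo+.01)
        if m.sum()>3:
            a,b=np.percentile(F[m,1],[1,99]); print('  z%.3f n%d y %.4f..%.4f mid %.4f xmed %.4f'%(lo,m.sum(),a,b,(a+b)/2,np.median(F[m,0])))
    # far face plane
    k=(F[:,0]>np.percentile(F[:,0],20))&(abs(F[:,1]+.003)<.014); A=np.c_[F[k,1],F[k,2],np.ones(k.sum())]
    c=np.linalg.lstsq(A,F[k,0],rcond=None)[0]; print('face dx/dy, dx/dz deg',np.degrees(c[:2]).round(2))
    if len(N):
        N=np.array(N)
        for x in np.arange(.005,.05,.008):
            m=abs(N[:,0]-x)<.004
            if m.sum()>5: print('  nest x%.3f y %.4f..%.4f'%(x,*np.percentile(N[m,1],[1,99])))
        print('nest xmax',np.percentile(N[:,0],99.5), 'TCP',d['pos'])
E
python3 - <<'E'
from m import *
s=env.read_state(); print(s['ft_torque'],s['force'])
shot('wrist','w5'); shot('top','t5')
body('w4'); body('w5')
E
```

```text
[-0.01072214  0.02322846 -0.01784381] [ 0.89728389 -0.29251622 -5.60806606]
  z0.182 n208 y -0.0231..0.0180 mid -0.0025 xmed 0.0220
  z0.192 n354 y -0.0235..0.0179 mid -0.0028 xmed 0.0218
  z0.202 n338 y -0.0242..0.0171 mid -0.0036 xmed 0.0220
  z0.212 n297 y -0.0251..0.0171 mid -0.0040 xmed 0.0223
  z0.222 n247 y -0.0257..0.0152 mid -0.0053 xmed 0.0226
  z0.232 n192 y -0.0270..0.0143 mid -0.0064 xmed 0.0228
  z0.242 n20 y -0.0077..0.0152 mid 0.0038 xmed 0.0221
face dx/dy, dx/dz deg [-1.96 -0.08]
  nest x0.005 y -0.0506..0.0437
  nest x0.013 y -0.0503..0.0442
  nest x0.021 y -0.0507..0.0440
  nest x0.029 y -0.0497..0.0437
  nest x0.037 y -0.0494..0.0443
  nest x0.045 y -0.0491..0.0442
nest xmax 0.04943656943157263 TCP [0.54331557 0.13485551 0.31267483]
  z0.182 n200 y -0.0230..0.0179 mid -0.0026 xmed 0.0220
  z0.192 n353 y -0.0235..0.0179 mid -0.0028 xmed 0.0219
  z0.202 n344 y -0.0243..0.0170 mid -0.0036 xmed 0.0220
  z0.212 n292 y -0.0250..0.0164 mid -0.0043 xmed 0.0223
  z0.222 n251 y -0.0260..0.0150 mid -0.0055 xmed 0.0225
  z0.232 n185 y -0.0269..0.0153 mid -0.0058 xmed 0.0227
  z0.242 n23 y -0.0177..0.0132 mid -0.0022 xmed 0.0224
face dx/dy, dx/dz deg [-2.03  0.1 ]
  nest x0.005 y -0.0497..0.0448
  nest x0.013 y -0.0502..0.0448
  nest x0.021 y -0.0497..0.0462
  nest x0.029 y -0.0488..0.0449
  nest x0.037 y -0.0484..0.0457
  nest x0.045 y -0.0480..0.0455
nest xmax 0.04982713315532451 TCP [0.54293844 0.13568499 0.31181394]
```

The tilt is static: about 3.5° of play between cap and body, with the foot leaning 6 mm toward -y of the tool. I'll tilt the tool to stand the body upright, centre the foot over the well, then lower partway and re-measure.

Emit:
{"name": "apply_moves", "arguments": {
  "moves": [
    [[-0.001, 0.0025, 0], [-0.8, -0.36, 0], 255],
    [[-0.001, 0.0025, -0.005], [-0.8, -0.36, 0], 255],
    [[-0.001, 0.0025, -0.01], [-0.8, -0.36, 0], 255],
    [[-0.001, 0.0025, -0.005], [-0.8, -0.36, 0], 255],
    [[0, 0, 0], [0, 0, 0], 255]
  ]
}}

```text
time_s: 6.38
tool_pos: [0.5388, 0.1459, 0.291]
tool_rot: [0.03, 0.976, 0.214, 0.006]
force: [-0.1, -0.2, -4.2]
finger_gap: 0.0549
grasp_force: 46.0
```

Emit:
{"name": "apply_moves", "arguments": {
  "moves": [
    [[0, 0, 0], [0, 0, 0], 255]
  ]
}}

```text
time_s: 6.5
tool_pos: [0.539, 0.1457, 0.2918]
tool_rot: [0.03, 0.977, 0.213, 0.006]
force: [0.9, 0.2, -3.9]
finger_gap: 0.055
grasp_force: 46.0
```

```bash
cat >> m.py <<'E'
def body2(f,yaw):
    # world-vertical frame with x along yaw, y = tool-y like (right-handed with z down), centred on TCP xy
    d=dict(np.load(f'pics/{f}.npz')); z=d['depth']; a=np.radians(yaw)
    ex=np.array([np.cos(a),np.sin(a)]); ey=np.array([np.sin(a),-np.cos(a)])
    F=[];N=[]
    for v in range(40,300):
        for u in range(190,450):
            if z[v,u]>0:
                p=wpx(d,u,v); r=p[:2]-d['pos'][:2]; l=np.array([r@ex,r@ey,p[2]])
                if .036<l[2]<.12 and l[0]>.006 and abs(l[1])<.05: F.append(l)
                if abs(p[2]-.03)<.0025 and l[0]>-.01 and abs(l[1])<.08: N.append(l)
    F=np.array(F);N=np.array(N)
    for lo in np.arange(.036,.11,.008):
        m=(F[:,2]>lo)&(F[:,2]<lo+.008)
        if m.sum()>8:
            b,c=np.percentile(F[m,1],[1,99]); print('  z%.3f n%d y %.4f..%.4f mid %.4f xmed %.4f'%(lo,m.sum(),b,c,(b+c)/2,np.median(F[m,0])))
    for x in np.arange(.005,.05,.01):
        m=abs(N[:,0]-x)<.005
        if m.sum()>5: b,c=np.percentile(N[m,1],[1,99]); print('  nest x%.3f y %.4f..%.4f mid %.4f'%(x,b,c,(b+c)/2))
    print('nest xmax',np.percentile(N[:,0],99.5).round(4),'TCP',d['pos'].round(4),d['rot'].round(4))
E
python3 - <<'E'
from m import *
shot('wrist','w6'); body2('w6',23)
E
```

```text
z0.044 n52 y -0.0130..0.0252 mid 0.0061 xmed 0.0228
  z0.052 n149 y -0.0127..0.0287 mid 0.0080 xmed 0.0230
  z0.060 n217 y -0.0130..0.0289 mid 0.0079 xmed 0.0227
  z0.068 n229 y -0.0126..0.0287 mid 0.0080 xmed 0.0226
  z0.076 n229 y -0.0125..0.0291 mid 0.0083 xmed 0.0224
  z0.084 n276 y -0.0120..0.0289 mid 0.0084 xmed 0.0222
  z0.092 n297 y -0.0122..0.0297 mid 0.0088 xmed 0.0220
  z0.100 n152 y -0.0119..0.0293 mid 0.0087 xmed 0.0220
  z0.108 n116 y -0.0133..0.0148 mid 0.0007 xmed 0.0202
  nest x0.005 y -0.0395..0.0559 mid 0.0082
  nest x0.015 y -0.0396..0.0557 mid 0.0080
  nest x0.025 y -0.0393..0.0554 mid 0.0081
  nest x0.035 y -0.0392..0.0550 mid 0.0079
  nest x0.045 y -0.0383..0.0552 mid 0.0085
nest xmax 0.0487 TCP [0.539  0.1457 0.2918] [0.0299 0.9765 0.2133 0.0064]
```

The body now stands upright. Foot mid is 7.9 mm against the nest's 8.1 mm, and x is within about 1 mm. I'll insert.

Emit:
{"name": "apply_moves", "arguments": {
  "moves": [
    [[-0.001, 0, -0.012], [0, 0, 0], 255],
    [[0, 0, -0.01], [0, 0, 0], 255],
    [[0, 0, -0.008], [0, 0, 0], 255],
    [[0, 0, -0.006], [0, 0, 0], 255],
    [[0, 0, -0.004], [0, 0, 0], 255]
  ]
}}

```text
time_s: 7.18
tool_pos: [0.538, 0.1457, 0.2513]
tool_rot: [0.03, 0.977, 0.213, 0.006]
force: [0.5, 0.1, -4.3]
finger_gap: 0.055
grasp_force: 46.1
```

Emit:
{"name": "apply_moves", "arguments": {
  "moves": [
    [[0, 0, -0.002], [0, 0, 0], 255],
    [[0, 0, -0.001], [0, 0, 0], 255],
    [[0, 0, -0.001], [0, 0, 0], 255]
  ]
}}

```text
time_s: 7.55
tool_pos: [0.5384, 0.146, 0.2491]
tool_rot: [0.03, 0.976, 0.213, 0.008]
force: [-0.0, 3.3, 10.7]
finger_gap: 0.055
grasp_force: 47.4
```

The foot has contacted the well floor at about the expected height. I'll level the tool about the neck.

Emit:
{"name": "apply_moves", "arguments": {
  "moves": [
    [[0.001, -0.0023, 0], [0.8, 0.36, 0], 255],
    [[0.001, -0.0023, 0], [0.8, 0.36, 0], 255],
    [[0.001, -0.0023, 0], [0.8, 0.36, 0], 255],
    [[0.001, -0.0023, 0], [0.8, 0.36, 0], 255],
    [[0, 0, 0], [0, 0, 0], 255]
  ]
}}

```text
time_s: 8.18
tool_pos: [0.5423, 0.1365, 0.2487]
tool_rot: [-0.0, 0.977, 0.213, 0.001]
force: [0.5, 3.1, 4.9]
finger_gap: 0.0547
grasp_force: 47.0
```

```bash
python3 - <<'E'
from m import *
s=env.read_state(); print(s['ft_torque'],s['force'],s['joint_pos'].round(2))
shot('wrist','w7'); body2('w7',23)
E
```

```text
[ 0.62763358 -0.08352854  0.02131363] [0.53572156 3.1071083  4.93377615] [0.18 0.5  1.64 0.   1.   1.32]
  z0.036 n265 y -0.0223..0.0193 mid -0.0015 xmed 0.0220
  z0.044 n296 y -0.0222..0.0192 mid -0.0015 xmed 0.0219
  z0.052 n181 y -0.0222..0.0207 mid -0.0007 xmed 0.0218
  z0.060 n140 y -0.0221..0.0196 mid -0.0013 xmed 0.0216
  z0.068 n174 y -0.0245..0.0244 mid -0.0001 xmed 0.0259
  z0.076 n522 y -0.0297..0.0306 mid 0.0004 xmed 0.0257
  z0.084 n909 y -0.0391..0.0397 mid 0.0003 xmed 0.0210
  z0.092 n1136 y -0.0400..0.0408 mid 0.0004 xmed 0.0202
  z0.100 n5953 y -0.0372..0.0387 mid 0.0007 xmed 0.0152
  z0.108 n532 y -0.0397..0.0398 mid 0.0000 xmed 0.0110
  nest x0.005 y -0.0488..0.0458 mid -0.0015
  nest x0.015 y -0.0496..0.0457 mid -0.0019
  nest x0.025 y -0.0487..0.0457 mid -0.0015
  nest x0.035 y -0.0485..0.0455 mid -0.0015
  nest x0.045 y -0.0482..0.0453 mid -0.0014
nest xmax 0.0493 TCP [0.5423 0.1365 0.2487] [-4.000e-04  9.770e-01  2.133e-01  1.100e-03]
```

The jar is in the well, upright and centred, with a slight lateral preload. I'll release so it settles, then measure the cap top, which should be at z 0.106.

Emit:
{"name": "apply_moves", "arguments": {
  "moves": [
    [[0, 0, 0], [0, 0, 0], 0],
    [[0, 0, 0], [0, 0, 0], 0],
    [[0, 0, 0], [0, 0, 0], 0],
    [[0, 0, 0], [0, 0, 0], 0]
  ]
}}

```text
time_s: 8.72
tool_pos: [0.5419, 0.1365, 0.2476]
tool_rot: [0.0, 0.977, 0.213, -0.0]
force: [1.0, 0.1, 0.0]
finger_gap: 0.0855
grasp_force: 0.0
```

```bash
cat >> m.py <<'E'
def cap(f,zc,c0):
    d=dict(np.load(f'pics/{f}.npz')); z=d['depth']; P=[]
    for v in range(100,399,2):
        for u in range(200,450,2):
            if z[v,u]>0:
                p=wpx(d,u,v)
                if abs(p[2]-zc)<.006 and np.hypot(*(p[:2]-c0))<.033: P.append(p)
    P=np.array(P); zm=np.median(P[:,2]); Q=P[abs(P[:,2]-zm)<.004]
    q=Q[np.hypot(*(Q[:,:2]-c0).T)<.022]
    n=np.linalg.svd(q-q.mean(0),full_matrices=False)[2][2]; n*=np.sign(n[2])
    print('cap top z',q[:,2].mean().round(4),'normal deg',np.degrees(n[:2]).round(2),'circle',cv2.minEnclosingCircle(Q[:,:2].astype(np.float32)))
E
python3 - <<'E'
from m import *
shot('wrist','w8'); body2('w8',23); cap('w8',.106,np.array([.543,.1365])); cap('w2',.1,np.array([.5013,-.188]))
E
```

```text
z0.036 n245 y -0.0234..0.0185 mid -0.0024 xmed 0.0229
  z0.044 n232 y -0.0229..0.0192 mid -0.0019 xmed 0.0228
  z0.052 n122 y -0.0232..0.0193 mid -0.0020 xmed 0.0226
  z0.060 n61 y -0.0240..0.0195 mid -0.0023 xmed 0.0222
  z0.068 n188 y -0.0275..0.0213 mid -0.0031 xmed 0.0280
  z0.076 n460 y -0.0273..0.0209 mid -0.0032 xmed 0.0280
  z0.084 n611 y -0.0430..0.0439 mid 0.0005 xmed 0.0271
  z0.092 n1007 y -0.0485..0.0488 mid 0.0002 xmed 0.0247
  z0.100 n6432 y -0.0454..0.0461 mid 0.0003 xmed 0.0164
  z0.108 n456 y -0.0490..0.0489 mid -0.0000 xmed 0.0103
  nest x0.005 y -0.0489..0.0461 mid -0.0014
  nest x0.015 y -0.0494..0.0459 mid -0.0018
  nest x0.025 y -0.0490..0.0460 mid -0.0015
  nest x0.035 y -0.0483..0.0456 mid -0.0013
  nest x0.045 y -0.0483..0.0456 mid -0.0014
nest xmax 0.0496 TCP [0.5419 0.1365 0.2476] [ 0.000e+00  9.770e-01  2.134e-01 -1.000e-04]
cap top z 0.1057 normal deg [-0.23 -0.2 ] circle ((0.5429167747497559, 0.14002235233783722), 0.028488950803875923)
cap top z 0.0997 normal deg [-0.34 -0.04] circle ((0.5011531114578247, -0.18823029100894928), 0.028484243899583817)
```

The jar is fully seated: cap top at 0.1057, which is 6.0 mm above its bench reading, and level. I'll recentre by 3 mm, regrip and begin to unscrew.

Emit:
{"name": "apply_moves", "arguments": {
  "moves": [
    [[0.001, 0.003, 0], [0, 0, 0], 0],
    [[0, 0, 0], [0, 0, 0], 255],
    [[0, 0, 0], [0, 0, 0], 255],
    [[0, 0, 0], [0, 0, 0], 255],
    [[0, 0, 0], [0, 0, 0], 255]
  ],
  "squeeze": 40
}}

```text
time_s: 9.4
tool_pos: [0.543, 0.1395, 0.2479]
tool_rot: [-0.0, 0.977, 0.213, 0.0]
force: [-1.4, 0.9, 5.1]
finger_gap: 0.0548
grasp_force: 41.7
```

Emit:
{"name": "apply_moves", "arguments": {
  "moves": [
    [[0, 0, 0], [0, 0, 5], 255],
    [[0, 0, 0], [0, 0, 7], 255],
    [[0, 0, 0], [0, 0, 7], 255],
    [[0, 0, 0], [0, 0, 7], 255]
  ]
}}

```text
time_s: 9.9
tool_pos: [0.543, 0.1393, 0.2479]
tool_rot: [0.0, 0.903, 0.429, 0.0]
force: [-2.7, -1.3, 5.0]
finger_gap: 0.0548
grasp_force: 42.0
```

```bash
python3 - <<'E'
from m import *
s=env.read_state(); print(s['tool_pos'],s['ft_torque'],s['force'],s['joint_pos'].round(2),s['grasp_force'])
E
```

```text
[0.54297675 0.13933703 0.24789507] [-0.14805032  0.34885575 -0.32891898] [-2.69354879 -1.29762251  5.00032577] [ 0.19  0.5   1.64 -0.    1.01  0.87] 41.99009986594319
```

The reaction torque is 0.33 N·m, so the cap is turning against its seal. I'll continue.

Emit:
{"name": "apply_moves", "arguments": {
  "moves": [
    [[0, 0, 0], [0, 0, 9], 255],
    [[0, 0, 0], [0, 0, 9], 255],
    [[0, 0, 0], [0, 0, 9], 255],
    [[0, 0, 0], [0, 0, 9], 255],
    [[0, 0, 0], [0, 0, 9], 255]
  ]
}}

```text
time_s: 10.52
tool_pos: [0.5429, 0.1394, 0.2479]
tool_rot: [-0.0, 0.67, 0.743, -0.0]
force: [-4.8, -0.8, 7.3]
finger_gap: 0.0551
grasp_force: 42.2
```

```bash
python3 - <<'E'
from m import *
s=env.read_state(); print(s['tool_pos'],s['ft_torque'],s['force'],s['joint_pos'].round(2),s['grasp_force'])
shot('wrist','w9'); 
E
```

```text
[0.54287039 0.1394142  0.2479175 ] [-0.04231567  0.65059363 -0.33016852] [-4.82745195 -0.76542232  7.32327468] [0.19 0.5  1.64 0.   1.01 0.08] 42.166578685864806
```

Emit:
{"name": "apply_moves", "arguments": {
  "moves": [
    [[0, 0, 0], [0, 0, 5], 255],
    [[0, 0, 0], [0, 0, 5], 255],
    [[0, 0, 0], [0, 0, 3], 255]
  ]
}}

```text
time_s: 10.95
tool_pos: [0.5428, 0.1394, 0.2479]
tool_rot: [-0.0, 0.583, 0.813, -0.0]
force: [-4.6, -0.1, 5.9]
finger_gap: 0.0552
grasp_force: 42.2
```

```bash
python3 - <<'E'
from m import *
s=env.read_state(); print(s['tool_pos'],s['ft_torque'],s['force'],s['joint_pos'].round(2),s['grasp_force'])
E
```

```text
[0.54282801 0.13941323 0.24788914] [-0.0926591   0.77489983 -0.24569511] [-4.60965558 -0.07750721  5.8972472 ] [ 0.19  0.5   1.64  0.    1.01 -0.14] 42.15237387456
```

84° turned and the torque is falling. I'll continue in small steps, watching for the stop.

Emit:
{"name": "apply_moves", "arguments": {
  "moves": [
    [[0, 0, 0], [0, 0, 3], 255],
    [[0, 0, 0], [0, 0, 2], 255]
  ]
}}

```text
time_s: 11.2
tool_pos: [0.5428, 0.1394, 0.2479]
tool_rot: [-0.0, 0.547, 0.837, -0.0]
force: [-4.7, -0.8, 6.2]
finger_gap: 0.0549
grasp_force: 42.2
```

```bash
python3 - <<'E'
from m import *
s=env.read_state(); print(s['tool_pos'],s['ft_torque'],s['force'],s['grasp_force'])
E
```

```text
[0.54281209 0.13939261 0.24790339] [-0.072691    0.82663871 -0.27218386] [-4.73114086 -0.77323598  6.21002056] 42.157024908810854
```

Emit:
{"name": "apply_moves", "arguments": {
  "moves": [
    [[0, 0, 0], [0, 0, 3], 255],
    [[0, 0, 0], [0, 0, 2], 255]
  ]
}}

```text
time_s: 11.45
tool_pos: [0.5428, 0.1394, 0.2479]
tool_rot: [-0.0, 0.51, 0.86, -0.0]
force: [-4.6, -1.9, 6.7]
finger_gap: 0.0552
grasp_force: 42.2
```

```bash
python3 - <<'E'
from m import *
s=env.read_state(); print(s['tool_pos'],s['ft_torque'],s['force'],s['grasp_force'])
E
```

```text
[0.54280635 0.13938905 0.24791142] [-0.16820911  0.83393142 -0.30698135] [-4.58475563 -1.94232297  6.72786135] 42.163447458297014
```

Emit:
{"name": "apply_moves", "arguments": {
  "moves": [
    [[0, 0, 0], [0, 0, 2], 255],
    [[0, 0, 0], [0, 0, 2], 255]
  ]
}}

```text
time_s: 11.7
tool_pos: [0.5428, 0.1394, 0.2479]
tool_rot: [-0.0, 0.48, 0.878, -0.0]
force: [-5.6, -1.1, 7.3]
finger_gap: 0.055
grasp_force: 42.2
```

```bash
python3 - <<'E'
from m import *
s=env.read_state(); print(s['tool_pos'],s['ft_torque'],s['force'],s['grasp_force'])
q=s['tool_rot']; shot('wrist','w10')
yaw=np.degrees(2*np.arctan2(q[2],q[1])); print(yaw)
for f in('w9','w10'):
    d=dict(np.load(f'pics/{f}.npz')); z=d['depth']; q=d['rot']; Rt=Ro.from_quat([q[1],q[2],q[3],q[0]]).as_matrix(); y0=np.degrees(2*np.arctan2(q[2],q[1]))
    E=[(l) for v in range(60,300) for u in range(220,430) if z[v,u]>0 for p in[wpx(d,u,v)] for l in[Rt.T@(p-d['pos'])] if .034<p[2]<.062 and np.hypot(*l[:2])<.03 and l[0]>.01 ]
    E=np.array(E); b=np.arange(-.024,.025,.004)
    print(f,y0,len(E),[(round(x,3),round(float(np.median(E[abs(E[:,1]-x)<.002,0])),4)) for x in b if (abs(E[:,1]-x)<.002).sum()>5])
E
```

```text
[0.54279451 0.13940074 0.24788997] [-0.1629355   0.81181957 -0.37082355] [-5.62190811 -1.10706739  7.30911432] 42.16802576556802
122.68576646102947
w9 95.91431057294852 571 [(np.float64(-0.024), 0.0114), (np.float64(-0.02), 0.0124), (np.float64(-0.016), 0.0145), (np.float64(-0.012), 0.0162), (np.float64(-0.008), 0.0183), (np.float64(-0.004), 0.0201), (np.float64(0.0), 0.0219), (np.float64(0.004), 0.0238), (np.float64(0.008), 0.0249), (np.float64(0.012), 0.0236), (np.float64(0.016), 0.0169)]
w10 122.68576646102947 738 [(np.float64(-0.02), 0.0177), (np.float64(-0.016), 0.0204), (np.float64(-0.012), 0.0202), (np.float64(-0.008), 0.0201), (np.float64(-0.004), 0.02), (np.float64(0.0), 0.0198), (np.float64(0.004), 0.0196), (np.float64(0.008), 0.0195), (np.float64(0.012), 0.0195), (np.float64(0.016), 0.0194), (np.float64(0.02), 0.017)]
```

The jar has turned 8.5° to the well's wall, so the cap has turned about 90° relative to the jar. The torque is rising to 0.37 N·m, so it's at the stop and the threads have let go. I'll lift gently.

Emit:
{"name": "apply_moves", "arguments": {
  "moves": [
    [[0, 0, 0.001], [0, 0, 0], 255],
    [[0, 0, 0.001], [0, 0, 0], 255],
    [[0, 0, 0.002], [0, 0, 0], 255],
    [[0, 0, 0.002], [0, 0, 0], 255]
  ]
}}

```text
time_s: 12.25
tool_pos: [0.543, 0.1395, 0.2538]
tool_rot: [0.0, 0.48, 0.877, 0.0]
force: [-0.7, -1.2, -1.1]
finger_gap: 0.055
grasp_force: 42.4
```

```bash
python3 - <<'E'
from m import *
s=env.read_state(); print(s['tool_pos'],s['ft_torque'],s['force'],s['grasp_force'])
shot('wrist','w11')
for f in('w10','w11'): body2(f,122.7-1.8)
E
```

```text
[0.54303145 0.13951783 0.25382962] [-0.00660162  0.00346687  0.0153253 ] [-0.6903006  -1.24235377 -1.11003276] 42.35455230809748
  z0.036 n237 y -0.0212..0.0208 mid -0.0002 xmed 0.0198
  z0.044 n268 y -0.0211..0.0210 mid -0.0000 xmed 0.0198
  z0.052 n137 y -0.0214..0.0210 mid -0.0002 xmed 0.0199
  z0.060 n71 y -0.0217..0.0210 mid -0.0003 xmed 0.0194
  z0.068 n202 y -0.0246..0.0238 mid -0.0004 xmed 0.0249
  z0.076 n556 y -0.0315..0.0322 mid 0.0003 xmed 0.0242
  z0.084 n885 y -0.0337..0.0397 mid 0.0030 xmed 0.0213
  z0.092 n1049 y -0.0338..0.0405 mid 0.0033 xmed 0.0207
  z0.100 n5583 y -0.0316..0.0385 mid 0.0034 xmed 0.0148
  z0.108 n533 y -0.0338..0.0393 mid 0.0028 xmed 0.0095
  nest x0.005 y -0.0477..0.0488 mid 0.0005
  nest x0.015 y -0.0462..0.0495 mid 0.0017
  nest x0.025 y -0.0445..0.0511 mid 0.0033
  nest x0.035 y -0.0428..0.0521 mid 0.0047
  nest x0.045 y -0.0418..0.0454 mid 0.0018
nest xmax 0.0515 TCP [0.5428 0.1394 0.2479] [-3.000e-04  4.796e-01  8.775e-01 -2.000e-04]
  z0.036 n222 y -0.0215..0.0200 mid -0.0007 xmed 0.0202
  z0.044 n236 y -0.0216..0.0200 mid -0.0008 xmed 0.0200
  z0.052 n270 y -0.0215..0.0206 mid -0.0004 xmed 0.0200
  z0.060 n181 y -0.0220..0.0203 mid -0.0009 xmed 0.0194
  z0.076 n327 y -0.0247..0.0239 mid -0.0004 xmed 0.0247
  z0.084 n635 y -0.0332..0.0383 mid 0.0026 xmed 0.0229
  z0.092 n954 y -0.0336..0.0403 mid 0.0034 xmed 0.0211
  z0.100 n1161 y -0.0336..0.0406 mid 0.0035 xmed 0.0207
  z0.108 n5284 y -0.0316..0.0386 mid 0.0035 xmed 0.0142
  nest x0.005 y -0.0480..0.0483 mid 0.0001
  nest x0.015 y -0.0466..0.0496 mid 0.0015
  nest x0.025 y -0.0447..0.0504 mid 0.0028
  nest x0.035 y -0.0431..0.0520 mid 0.0044
  nest x0.045 y -0.0420..0.0438 mid 0.0009
nest xmax 0.0514 TCP [0.543  0.1395 0.2538] [2.000e-04 4.798e-01 8.774e-01 1.000e-04]
```

The force shows only the cap's weight (about -1 N against -4.5 N with the jar) and the body has stayed put. I'll lift the rest of the way, to about 25 mm above the mouth.

Emit:
{"name": "apply_moves", "arguments": {
  "moves": [
    [[0, 0, 0.006], [0, 0, 0], 255],
    [[0, 0, 0.01], [0, 0, 0], 255],
    [[0, 0, 0.012], [0, 0, 0], 255],
    [[0, 0, 0.01], [0, 0, 0], 255],
    [[0, 0, 0.003], [0, 0, 0], 255]
  ]
}}

```text
time_s: 12.92
tool_pos: [0.543, 0.1395, 0.2957]
tool_rot: [0.001, 0.48, 0.877, 0.0]
force: [0.0, 0.1, -0.9]
finger_gap: 0.0552
grasp_force: 42.4
```

Emit:
{"name": "apply_moves", "arguments": {
  "moves": [
    [[0, 0, 0], [0, 0, 0], 255],
    [[0, 0, 0], [0, 0, 0], 255],
    [[0, 0, 0], [0, 0, 0], 255]
  ]
}}

```text
time_s: 13.3
tool_pos: [0.5429, 0.1395, 0.2943]
tool_rot: [-0.0, 0.48, 0.877, -0.0]
force: [-0.0, 0.7, 0.5]
finger_gap: 0.0549
grasp_force: 42.4
```

```bash
python3 - <<'E'
from m import *
s=env.read_state(); print(s['time_s'],s['tool_pos'],s['force'],s['grasp_force'])
t=shot('scene','s12'); w=shot('wrist','w12')
cap('w12',s['tool_pos'][2]-.142,s['tool_pos'][:2]); body2('w12',121)
X=s['tool_pos']-[0,0,.2];p=t['R']@X+t['t'];u,v=int(p[0]/p[2]*t['fx']+t['cx']),int(p[1]/p[2]*t['fy']+t['cy'])
b=cv2.resize(t['image'][v-50:v+50,u-50:u+50],(400,400),interpolation=cv2.INTER_CUBIC)
a=cv2.resize(w['image'][60:300,200:440],(400,400))
cv2.imwrite('pics/c12.png',np.hstack([a,b])[:,:,::-1])
E
```

```text
13.3 [0.54291026 0.13949279 0.29432916] [-0.02973407  0.68043414  0.48368274] 42.35761435702443
cap top z 0.1522 normal deg [-0.13 -0.37] circle ((0.5413157939910889, 0.14211401343345642), 0.03212476521730423)
  z0.036 n153 y -0.0215..0.0206 mid -0.0004 xmed 0.0200
  z0.044 n126 y -0.0213..0.0192 mid -0.0011 xmed 0.0200
  z0.052 n181 y -0.0216..0.0198 mid -0.0009 xmed 0.0202
  z0.060 n505 y -0.0212..0.0201 mid -0.0005 xmed 0.0181
  z0.068 n169 y -0.0150..0.0055 mid -0.0047 xmed 0.0176
  z0.076 n390 y -0.0203..0.0183 mid -0.0010 xmed 0.0164
  z0.084 n42 y -0.0105..0.0060 mid -0.0022 xmed 0.0171
  nest x0.005 y -0.0477..0.0484 mid 0.0004
  nest x0.015 y -0.0463..0.0496 mid 0.0017
  nest x0.025 y -0.0444..0.0506 mid 0.0031
  nest x0.035 y -0.0430..0.0522 mid 0.0046
  nest x0.045 y -0.0422..0.0460 mid 0.0019
nest xmax 0.0514 TCP [0.5429 0.1395 0.2944] [-2.000e-04  4.799e-01  8.773e-01 -2.000e-04]
```

View pics/c12.png

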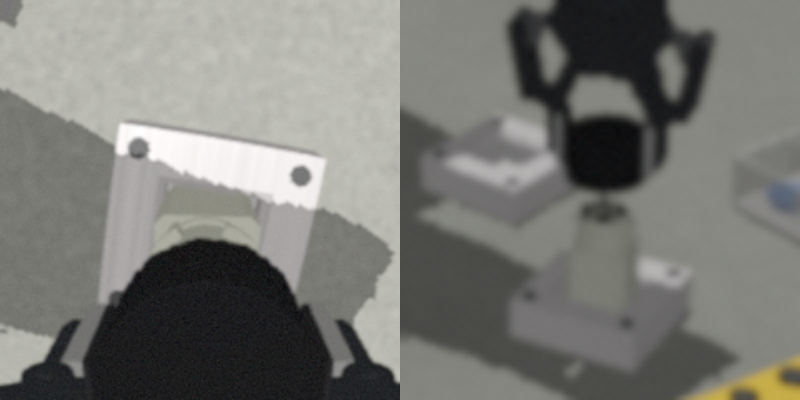

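The picture shows the cap held level above the open jar, with the mouth at about (603,210) in the right half and the jar upright in the nest. The cap's lower edge is at about 0.118 and the mouth at 0.094, so it's about 24 mm clear.

```bash
python3 -c "
from rig import env
print(env.job_done())"
```

```text
the job is handed in; nothing more can be done
None
```

The job is handed in at about 13 s of the 45 s allowed: the jar is fully seated in the right-hand nest, its cap was unscrewed about 90° to the stop, and the gripper holds the cap level about 24 mm above the open mouth at about 42 N.

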